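Make up a hinge kit and a dovetail kit from the bench stock

ROBOT

A 7-joint arm with a two-finger parallel gripper is mounted at the origin on a cart in front of the work surface, level with it; the furniture and walls round the work are solid. World frame = base frame: x ahead of the robot, y to its left, z up, the work surface at z = 0. Lengths are in m, angles in rad, forces in N, time in s.
With the tool pointing down it reaches from about 0.425 to 0.925 m from the base axis. Payload 6.8 kg.
Tool frame: the origin (TCP) lies between the finger pads; the fingertips stand 22 mm ahead of it and the grasp point (between the pads) lies 3 mm ahead of it; z points along the fingers, y is the direction in which the jaws open and shut (so a half turn about z gives the same grasp; the last joint's range is limited). The gripper opens to 85 mm and grips with 20 to 120 N. Pads are 22 mm wide; open, the fingers measure 114 mm over their backs; the gripper's body (76 mm by 85 mm) begins 54 mm behind the grasp point. The pads swing forward as they close: fully open they stand 13 mm farther back than shut.
Start: joints at [-1.283, 0.477, 0.022, 1.555, -0.011, 1.109, -0.083], TCP at [0.26, 0.623, 0.253] pointing down, gripper open.
Joint ranges: [-2.96, 2.96], [-0.34, 2.1], [-1.41, 1.46], [0.24, 2.44], [-1.37, 4.51], [0.17, 1.92], [-2.96, 2.96]. Speed limits (rad/s): [2.39, 2.39, 3.14, 3.14, 3.14, 3.14, 3.14].

INTERFACE

Orientations are given as a unit quaternion [w, x, y, z].
In Python, from station import bot gives the robot as it stands. The module is installed in compiled form; this text tells all that it offers.
- The arm moves only by the tool drive_tool, never from a script. Its argument "series" is one flat list of numbers, 7 for each row, row after row: the opening, from -1 (shut) to 1 (fully open), then the shift along the tool's x, y, z in mm, then the turn, a rotation vector about the tool's x, y, z in rad. In form: [jaw, x, y, z, wx, wy, wz, jaw, x, y, z, wx, wy, wz, ...]. A call has 1 to 12 rows; each row shifts and turns the commanded pose from where the row before left it, along the tool's axes as they then stand; what a row does not reach is not made up. A row lasts 1/8 s, in which the tool goes at most 62.5 mm and 10.7 degrees, less where a joint would pass 70% of its speed; a pose out of reach is approached as far as the arm can. A call with a gripper value outside its range is refused whole. The fingers move at their own pace and stop on an object; "force" is the grip in N (left out, the last holds). Time passes only in rows, so rows that do not move let the fingers close. It gives the time, the measured TCP pose, the force and the opening at its end, in the units of the state.
- bot.get_obs(): the state, without advancing time (a new reading comes with each control period).
- bot.read_camera(name): name is "scene" or "side" or "wrist"; returns a dict with "pixels" (480x640x3 uint8, blue, green, red), "camera_matrix" (3x3 intrinsics, pixels), "distortion" ([k1, k2, p1, p2, k3] as OpenCV has them; the pictures are not rectified), "rvec" (rotation vector, rad) and "tvec" (3), from world to camera coordinates, as OpenCV has them. Camera axes: x right, y down, z forward; pixel columns grow to the right and rows downward; lengths in m; the calibration is good to about 2 mm. A picture is of the moment at which its call begins. There is no depth.
- bot.hand_in(): hands the job in, once; it reports no verdict.
The state is a dict: "t": time; "q": joint angles; "joint_vel": joint speeds; "joint_torque": joint torques, N m; "eef_pos": TCP position; "tool_rot": TCP orientation; "contact_force": force on the tool from outside, world axes, zero at the start; "torque": the same for the moment, N m; "gripper_width": opening from 0.0 (shut) to 1.0 (fully open).
Only numpy, scipy, OpenCV 4.12 (cv2) and the standard library are available. Lean on these libraries where they do the work, as an engineer would, in place of code of your own. Each camera call takes 0.05 s, during which the arm holds its last target. There are 200 camera calls.

TASK

Make up two kits: in the blue-lined tray the hinge kit, with the orange-handled chisel lying along the long bay, the tape measure standing in the far short bay and the brass set-up block lying flat in the near short bay; in the green-lined tray the dovetail kit, with the brown-handled chisel lying along the left bay and the sliding bevel lying flat in the right bay. The brass block sits flush in its dark wooden case: press down its end over the thumb well so that it tips up, then grip the raised end and lift it out. The pale-handled chisel and the blue tin of nails stay where they are.

Things in the scene. Friction and masses are not known exactly. Their poses are not given: they have to be found in the camera images.
- chisel_20: bench chisel lying flat, orange handle, 20 mm wide blade, 250 mm long, 0.16 kg. Origin: on its underside, midway along. y axis along it, from the blade's tip (y = -125 mm) to the handle's end (+125 mm), which is nearer the robot. The handle (from y = +19 mm on) is 24 mm thick and high: take it across there. It belongs to the hinge kit.
- chisel_6: bench chisel lying flat, reddish-brown handle, 6 mm wide blade, 250 mm long, 0.16 kg. Origin: on its underside, midway along. y axis along it, from the blade's tip (y = -125 mm) to the handle's end (+125 mm), which is nearer the robot. The handle (from y = +19 mm on) is 24 mm thick and high: take it across there. It belongs to the dovetail kit.
- chisel_12: bench chisel lying flat, pale wooden handle, 12 mm wide blade, 250 mm long, 0.16 kg. Origin: on its underside, midway along. y axis along it, from the blade's tip (y = -125 mm) to the handle's end (+125 mm), which is nearer the robot. The handle (from y = +19 mm on) is 24 mm thick and high: take it across there. It belongs to no kit today and stays where it lies.
- tape_measure: black pocket tape measure with a yellow disc on its side, standing on its narrow edge: 32 mm thick (x), 76 mm long (y), 63 mm high; hard case from y = -31 to +35 mm, 28 mm thick. Origin: centre of its underside; z up. 0.21 kg. Take it across its thickness.
- bevel_gauge: sliding bevel with its blade folded in: dark wooden stock 22 mm wide (x), 130 mm long (y), 16 mm high, with a brass nut up to 24 mm near y = -54 mm. Origin: centre of its underside; z up. 0.16 kg. Take it across the stock's 22 mm.
- setup_block: brass block, 80 (x) by 26 (y) by 16 mm (z), 0.26 kg. Origin: centre of its underside. Starts in the case, flush, axes along the case's, its +x end over the thumb well. Its top pressed down near x = +30 mm goes some 15 mm and stops (little force); past 9 mm it stays tipped, at 33 degrees, its -x end standing 6 to 19 mm above the case: grip across the 26 mm at about x = -27 mm of the case.
- block_case: fixed dark wooden case, x = -54.5 to +60 mm, 78 mm wide, 40 mm high. Origin: on its underside, below the block's centre. x axis: from the pocket's closed end to the thumb well, away from the robot within 0.2 rad. Pocket 30 mm wide, from x = -42.5 mm; floor at z = 24 mm, level to x = +3 mm, then sloping down 33 degrees. Thumb well 58 mm wide, x = +10 to +50 mm, end wall 22 mm high.
- hinge_tray: fixed pale wooden tray, blue-lined, 294 (x) by 158 mm (y), rim 17 mm high, lined floor at z = 6 mm. Origin: centre of its underside; x axis along it, away from the robot within 0.1 rad. Dividers 6 mm wide, 14 mm high. Left: long bay for the chisel, 282 by 70 mm, centre y = +38. Right: two short bays, 138 by 70 mm: near one for the block, centre (-72, -38), far one for the tape, centre (+72, -38).
- dovetail_tray: fixed pale wooden tray, green-lined, 294 (x) by 158 mm (y), rim 17 mm high, lined floor at z = 6 mm. Origin: centre of its underside; x axis along it, away from the robot within 0.1 rad. Dividers 6 mm wide, 14 mm high. Two bays, 282 by 70 mm: left for the chisel, centre y = +38; right for the bevel, centre y = -38.
- nail_tin: open round blue tin with nails in it, 74 mm across, 55 mm high, standing near the work; stays where it is. Origin: centre of its underside.

How it is judged:
On the way:
1. the brass block stands tipped up in its case (angle between setup_block's own z axis and vertical between 0.3 and 0.8 rad and horizontal distance between setup_block and block_case below 0.025 m and height (world z) of setup_block below 0.045 m), for 0.2 s.
At the end, for the whole second after the job is handed in: All five things at rest on the floors of their bays: chisels lengthwise (0.2 rad), centred within 20 mm along, 25 across; bevel and block flat, tape upright, within 80/35/45 mm along and 26/24/23 mm across their bays. Pale-handled chisel and nail tin moved under 30 mm (x of chisel_20 in the frame of hinge_tray between -0.02 and 0.02 m and y of chisel_20 in the frame of hinge_tray between 0.013 and 0.063 m and z of chisel_20 in the frame of hinge_tray between -0.002 and 0.022 m and linear speed of each of chisel_20, chisel_6, tape_measure, setup_block, bevel_gauge below 0.02 m/s and angular speed of each of chisel_20, chisel_6, tape_measure, setup_block, bevel_gauge below 0.2 rad/s and angle between the y axis of chisel_20 and the x axis of hinge_tray, either way round below 0.2 rad and x of chisel_6 in the frame of dovetail_tray between -0.02 and 0.02 m and y of chisel_6 in the frame of dovetail_tray between 0.013 and 0.063 m and z of chisel_6 in the frame of dovetail_tray between -0.002 and 0.022 m and angle between the y axis of chisel_6 and the x axis of dovetail_tray, either way round below 0.2 rad and x of tape_measure in the frame of hinge_tray between 0.027 and 0.117 m and y of tape_measure in the frame of hinge_tray between -0.061 and -0.015 m and z of tape_measure in the frame of hinge_tray between 0 and 0.012 m and angle between tape_measure's own z axis and vertical below 0.15 rad and x of setup_block in the frame of hinge_tray between -0.107 and -0.037 m and y of setup_block in the frame of hinge_tray between -0.062 and -0.014 m and z of setup_block in the frame of hinge_tray between 0 and 0.012 m and angle between each of setup_block, bevel_gauge's own z axis and vertical below 0.12 rad and x of bevel_gauge in the frame of dovetail_tray between -0.08 and 0.08 m and y of bevel_gauge in the frame of dovetail_tray between -0.064 and -0.012 m and z of bevel_gauge in the frame of dovetail_tray between 0 and 0.012 m and distance of each of chisel_12, nail_tin from where it was at the start of the episode below 0.03 m); the robot touches nothing.
It fails at once if the pale-handled chisel or the nail tin is moved 50 mm or more (distance of any of chisel_12, nail_tin from where it was at the start of the episode above 0.05 m).
It also fails if it takes over 118 s, if anything falls off the work surface, if the arm or the gripper's body presses on something with over 40 N, if the wrist force passes 120 N, or if a joint passes its speed limit or range.

## Working session

There is one attempt and no reset: what is moved stays moved. The work goes in short steps, Python scripts to look and compute and a tool call to move; the robot and the scene stay as the last step left them, time stands still between calls to the robot, and variables do not carry over. Pictures are saved under pics/ and viewed, about 12 in all and at most 16, crops included, and the job is handed in when it is done.

Besides the shell and the picture viewer there is one more tool, called after ">>>" by a JSON object that holds its "fn" and its "kwargs", one argument or row to a line. drive_tool: Moves the arm, as the interface text tells. Its arguments: {"type":"object","properties":{"series":{"type":"array"},"force":{"type":"number"}},"required":["series"]}

```bash
mkdir -p pics; cat > h.py <<'E'
import numpy as np, cv2
from scipy.spatial.transform import Rotation as R
from station import bot
def cam(n,save=None):
    c=bot.read_camera(n)
    if save: cv2.imwrite('pics/'+save,c['pixels'])
    np.savez('cam_'+n+'.npz',**{k:np.array(v) for k,v in c.items()})
    return c
def load(n): return dict(np.load('cam_'+n+'.npz'))
def px2w(c,uv,z):
    uv=np.array(uv,float).reshape(-1,1,2)
    r=cv2.undistortPoints(uv,c['camera_matrix'],c['distortion']).reshape(-1,2)
    M=cv2.Rodrigues(np.array(c['rvec'],float))[0]; t=np.array(c['tvec'],float).ravel()
    o=-M.T@t; d=np.c_[r,np.ones(len(r))]@M
    z=np.broadcast_to(z,len(r)); return o+d*((z-o[2])/d[:,2])[:,None]
def w2px(c,P): return cv2.projectPoints(np.array(P,float).reshape(-1,3),c['rvec'],c['tvec'],c['camera_matrix'],c['distortion'])[0].reshape(-1,2)
E
python3 - <<'E'
from h import *
for n in ['scene','side','wrist']:
    c=cam(n,n+'0.png'); M=cv2.Rodrigues(np.array(c['rvec'],float))[0]; print(n,-M.T@np.array(c['tvec']).ravel(),M[2])
o=bot.get_obs(); print({k:np.round(v,3) for k,v in o.items()})
E
```

```text
scene [ 1.34851501 -0.61033943  1.03974526] [-0.59865872  0.42787714 -0.67714761]
side [0.2657066  1.14903777 0.99967999] [ 0.15862588 -0.75703639 -0.63382468]
wrist [0.18651571 0.65441194 0.37196998] [ 0.28650424 -0.12110084 -0.95039461]
{'t': np.float64(0.15), 'q': array([-1.283,  0.478,  0.022,  1.556, -0.012,  1.109, -0.083]), 'joint_vel': array([-0.002, -0.002, -0.001, -0.002,  0.001, -0.   , -0.   ]), 'joint_torque': array([ 2.0000e-03, -5.9693e+01,  1.6100e+00, -2.8149e+01,  1.3000e-02,
        7.0000e-03,  0.0000e+00]), 'eef_pos': array([0.26 , 0.622, 0.253]), 'tool_rot': array([-0.   ,  0.197,  0.98 , -0.001]), 'contact_force': array([-0.376, -0.547, -0.035]), 'torque': array([ 0.015,  0.025, -0.004]), 'gripper_width': np.float64(0.998)}
```

View pics/scene0.png

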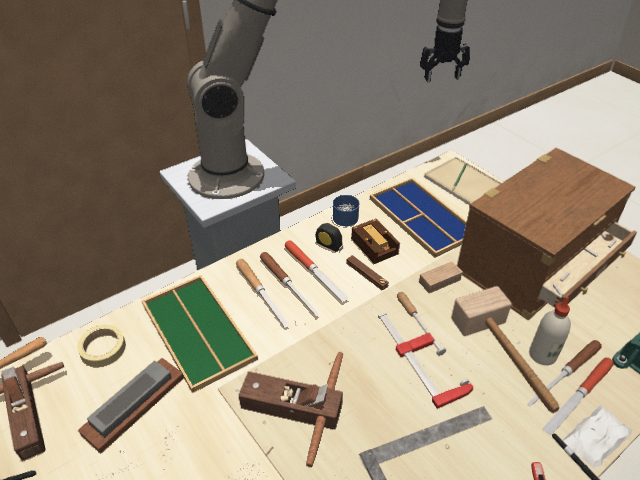

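View pics/side0.png

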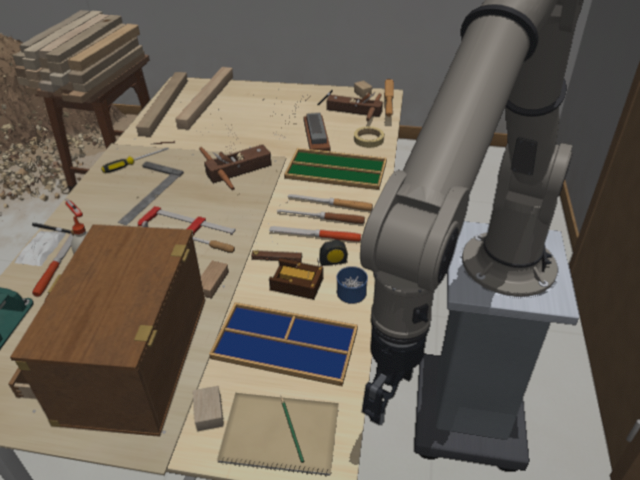

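The scene shows everything: green tray around (200,330), chisels pale/brown/orange at (262,290), (288,283), (315,270), tape (328,237), tin (345,210), case (376,240), bevel (368,272), blue tray (420,215). Next, an enlarged view.

```bash
python3 - <<'E'
import cv2
a=cv2.imread('pics/scene0.png')
cv2.imwrite('pics/c1.png',cv2.resize(a[170:310,230:430],None,fx=4,fy=4,interpolation=cv2.INTER_CUBIC))
cv2.imwrite('pics/c2.png',cv2.resize(a[150:390,140:480],None,fx=2.35,fy=2.35,interpolation=cv2.INTER_CUBIC))
E
```

```text
(no output)
```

View pics/c1.png

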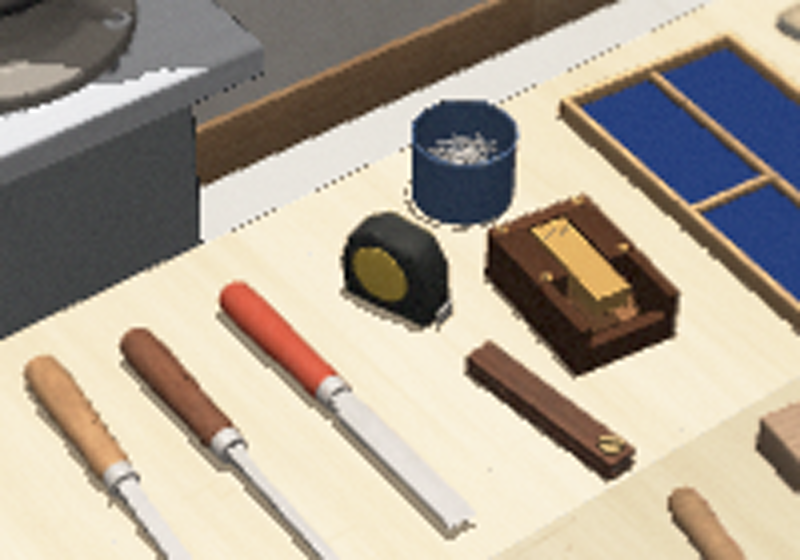

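View pics/c2.png

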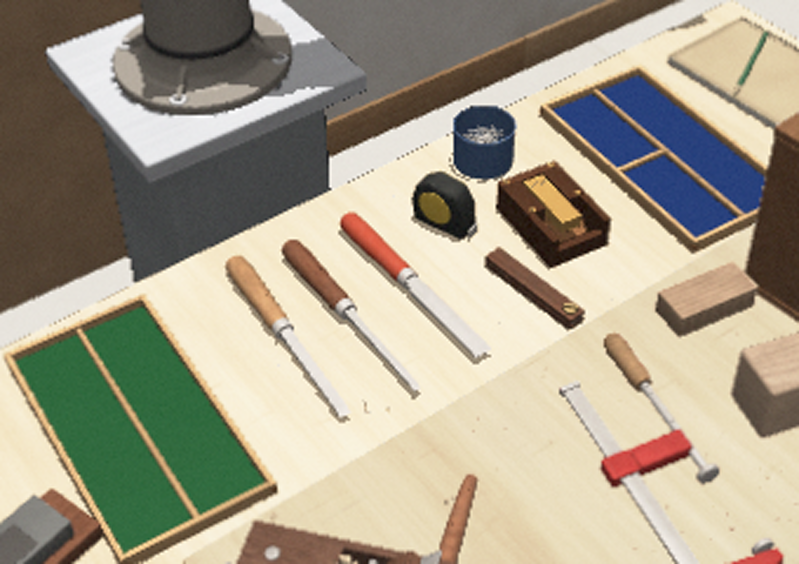

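Crops: handles, bevel, block (brass, c1 531–632, 219–306), tape (disc c1 380,275), tin (465,160) and both trays' corners are clear. I'll project these now.

```bash
python3 - <<'E'
from h import *
c=load('scene')
a=lambda x,y:(230+(x+.5)/4-.5,170+(y+.5)/4-.5)
b=lambda x,y:(140+(x+.5)/2.35-.5,150+(y+.5)/2.35-.5)
P={'or_end':(a(238,298),12),'or_fer':(a(333,390),12),'or_tip':(a(462,524),3),
'br_end':(a(135,342),12),'br_fer':(a(230,440),12),'br_tip':(b(417,392),3),
'pa_end':(a(42,369),12),'pa_fer':(a(122,474),12),'pa_tip':(b(344,416),3),
'bev_nl':(a(490,342),16),'bev_nr':(a(467,359),16),'bev_fl':(a(634,456),16),'bev_fr':(a(612,470),16),'nut':(a(612,445),22),
'bl_nr':(a(531,224),40),'bl_nl':(a(569,219),40),'bl_fl':(a(632,288),40),'bl_fr':(a(597,306),40),
'case_nr':(a(487,233),40),'case_nl':(a(583,196),40),'case_fr0':(a(578,375),0),'case_fl':(a(677,293),22),
'tape_disc':(a(380,275),31),'tape_b1':(a(347,291),2),'tape_b2':(a(428,326),2),'tape_top':(a(395,214),63),
'tin_l':(a(413,205),0),'tin_r':(a(516,205),0),'tin_b':(a(462,224),0),
'blue_nr':(a(562,103),17),'blue_nl':(a(727,36),17),'blue_fr':(b(695,247),17),'blue_x':(a(768,177),14),
'gr_nr':(b(5,354),17),'gr_nl':(b(144,297),17),'gr_fl':(b(276,486),17),'gr_fr':(b(122,560),17)}
W={k:px2w(c,v[0],v[1]/1e3)[0]*1e3 for k,v in P.items()}
for k,w in W.items(): print(k,np.round(w[:2]))
E
```

```text
or_end [387. -25.]
or_fer [494. -24.]
or_tip [626. -21.]
br_end [ 383. -102.]
br_fer [ 493. -101.]
br_tip [ 627. -105.]
pa_end [ 370. -164.]
pa_fer [ 478. -170.]
pa_tip [ 610. -181.]
bev_nl [521.  81.]
bev_nr [525.  60.]
bev_fl [652.  91.]
bev_fr [653.  72.]
nut [641.  82.]
bl_nr [466. 157.]
bl_nl [477. 181.]
bl_fl [554. 171.]
bl_fr [554. 141.]
case_nr [456. 128.]
case_nl [464. 204.]
case_fr0 [565. 119.]
case_fl [561. 206.]
tape_disc [441.  52.]
tape_b1 [414.  44.]
tape_b2 [474.  67.]
tape_top [427.  74.]
tin_l [367. 134.]
tin_r [409. 192.]
tin_b [403. 149.]
blue_nr [354. 278.]
blue_nl [363. 431.]
blue_fr [647. 256.]
blue_x [501. 344.]
gr_nr [ 352. -424.]
gr_nl [ 362. -271.]
gr_fl [ 653. -284.]
gr_fr [ 643. -437.]
```

>>> {"fn": "drive_tool", "kwargs": {
  "series": [-1, -34, -42, 0, 0, 0, -0.133, -1, -34, -42, 0, 0, 0, -0.133, -1, -34, -42, 0, 0, 0, 0, -1, -34, -42, 0, 0, 0, 0, -1, -34, -42, 0, 0, 0, 0, -1, -34, -42, 0, 0, 0, 0, -1, -34, -42, 0, 0, 0, 0, -1, -34, -42, 0, 0, 0, 0, -1, 0, 0, 0, 0, 0, 0],
  "force": 60
}}

```text
t: 1.27
eef_pos: [0.4693, 0.2404, 0.2533]
tool_rot: [0.0, 0.069, 0.998, -0.001]
contact_force: [-0.7, 1.0, -1.1]
gripper_width: -0.001
```

```bash
cat >> h.py <<'E'
def plan(*wps):
    "waypoints X,Y,Z mm, yaw a, tilt p(optional, about tool y): turn (tool axes), then shift in the turned axes"
    o=bot.get_obs(); q=o['tool_rot']; Rc=R.from_quat([q[1],q[2],q[3],q[0]]); p=np.array(o['eef_pos'])*1e3
    print('now',np.round(p,1),'yaw',round(np.arctan2(-Rc.as_matrix()[0,1],Rc.as_matrix()[1,1]),3),'t',o['t'],'w',round(float(o['gripper_width']),3),'f',np.round(o['contact_force'],1))
    for w in wps:
        a=w[3]; t=w[4] if len(w)>4 else 0
        Rn=R.from_matrix([[-np.cos(a),-np.sin(a),0],[-np.sin(a),np.cos(a),0],[0,0,-1]])*R.from_euler('y',t)
        s=Rn.inv().apply(np.array(w[:3])-p); n=int(np.ceil(np.linalg.norm(s)/50)) or 1
        print('turn',np.round((Rc.inv()*Rn).as_rotvec(),3),'shift',np.round(s,1),'n',n,np.round(s/n,1)); Rc=Rn; p=np.array(w[:3],float)
E
python3 - <<'E'
from h import *
cam('wrist','w1.png'); plan((543,157,70,-.13))
E
```

```text
now [467.9 243.2 253.2] yaw -0.134 t 1.325 w -0.002 f [-0.2 -0.3 -0.5]
turn [-0.    -0.    -0.004] shift [-85.7 -75.8 183.2] n 5 [-17.1 -15.2  36.6]
```

View pics/w1.png

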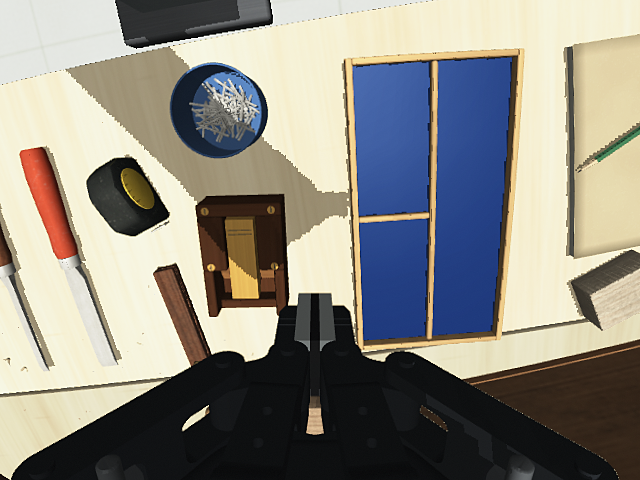

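Wrist view: case top corners (197,198)/(284,195), block top (226,217)–(262,298), tape (88–168,157–235), orange chisel (34,150)–(112,364), blue tray corners (346,60),(523,50),(500,340),(360,347).

```bash
python3 - <<'E'
from h import *
c=load('wrist')
P={'case_nr':(197,199,40),'case_nl':(284,196,40),'bl_nr':(226,217,40),'bl_nl':(255,217,40),'bl_fr':(231,299,40),'bl_fl':(262,298,40),'case_fr0':(213,317,0),
'tape_b_far':(168,220,2),'tape_b_mid':(138,235,2),'tape_near_top':(100,172,50),'tape_disc':(139,187,31),
'or_end':(34,149,12),'or_fer':(69,263,12),'or_tip':(107,364,3),'bev_nl':(177,264,16),'bev_nr':(154,269,16),'bev_p':(203,335,16),'bev_p2':(188,352,16),
'blue_nr':(346,60,17),'blue_nl':(523,50,17),'blue_fl':(500,341,17),'blue_fr':(360,348,17),'blue_x':(430,215,14),'tin_top':(219,110,55)}
for k,v in P.items(): print(k,np.round(px2w(c,v[:2],v[2]/1e3)[0,:2]*1e3))
E
```

```text
case_nr [449. 138.]
case_nl [457. 216.]
bl_nr [468. 161.]
bl_nl [472. 187.]
bl_fr [550. 148.]
bl_fl [553. 178.]
case_fr0 [588. 111.]
tape_b_far [472.  91.]
tape_b_mid [483.  55.]
tape_near_top [411.  63.]
tape_disc [431.  85.]
or_end [382. -19.]
or_fer [500. -22.]
or_tip [633. -28.]
bev_nl [515.  94.]
bev_nr [518.  69.]
bev_p [600. 101.]
bev_p2 [619.  79.]
blue_nr [351. 285.]
blue_nl [361. 440.]
blue_fl [653. 421.]
blue_fr [638. 268.]
blue_x [500. 350.]
tin_top [378. 177.]
```

>>> {"fn": "drive_tool", "kwargs": {
  "series": [-1, -21, -18, 20, 0, 0, 0, -1, -21, -18, 40, 0, 0, 0, -1, -21, -18, 40, 0, 0, 0, -1, -21, -18, 40, 0, 0, 0, -1, 0, 0, 23, 0, 0, 0, -1, 0, 0, 10, 0, 0, 0, -1, 0, 0, 10, 0, 0, 0, -1, 0, 0, 8, 0, 0, 0, -1, 0, 0, 6, 0, 0, 0, -1, 0, 0, 6, 0, 0, 0, -1, 0, 0, 2, 0, 0, 0, -1, 0, 0, 0, 0, 0, 0]
}}

```text
t: 2.82
eef_pos: [0.5438, 0.1635, 0.0512]
tool_rot: [0.003, 0.065, 0.998, 0.001]
contact_force: [-0.7, -1.2, 20.8]
gripper_width: -0.001
```

>>> {"fn": "drive_tool", "kwargs": {
  "series": [-1, 0, 0, -15, 0, 0, 0, -1, 0, 0, -40, 0, 0, 0, -0.2, 0, 0, -40, 0, 0, 0, -0.2, 15, 0, -30, 0, 0, 0, -0.2, 30, 0, 0, 0, 0, 0, -0.2, 20, 0, 0, 0, 0, 0, -0.2, 0, 0, 0, 0, 0, 0, -0.2, 0, 0, 0, 0, 0, 0]
}}

```text
t: 3.82
eef_pos: [0.4772, 0.1714, 0.1736]
tool_rot: [0.0, 0.065, 0.998, 0.0]
contact_force: [-0.0, 0.5, -0.4]
gripper_width: 0.4
```

```bash
python3 - <<'E'
from h import *
cam('wrist','w2.png'); plan((485,168,70,-.13)); print(bot.get_obs()['joint_vel'].round(3))
E
```

```text
now [477.3 171.3 173.5] yaw -0.13 t 3.875 w 0.399 f [ 0.7  0.5 -0.5]
turn [ 0.     0.001 -0.   ] shift [ -8.   -2.3 103.5] n 3 [-2.7 -0.8 34.5]
[ 0.003  0.007 -0.    -0.003  0.001  0.    -0.002]
```

View pics/w2.png

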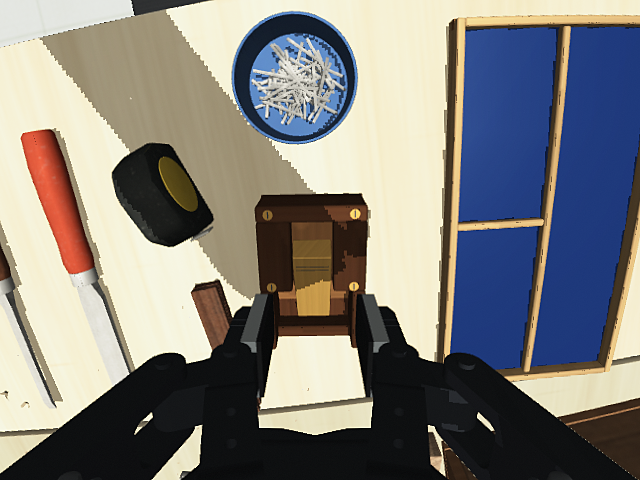

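```bash
python3 - <<'E'
from h import *
c=load('wrist')
P={'s1':(267,214,40),'s2':(355,213,40),'s3':(271,288,40),'s4':(354,287,40),'case_nr':(258,207,40),'case_nl':(367,206,40),'pk_nr':(292,222,40),'pk_nl':(332,222,40),
'end_r':(293,256,59),'end_l':(331,256,59),'tape_b_far':(212,222,2),'tape_b_mid':(178,246,2),'tape_nr':(115,185,55),'tape_nl':(150,146,55),'tape_disc':(180,184,31),
'or_end':(38,131,12),'or_fer':(80,277,12),'or_mid':(60,200,12),'blue_nr':(455,20,17),'blue_fr':(446,379,17),'blue_x':(548,222,14),'bev_nr':(193,291,16),'bev_nl':(219,282,16)}
W={k:px2w(c,v[:2],v[2]/1e3)[0,:2]*1e3 for k,v in P.items()}
for k in P: print(k,np.round(W[k],1))
# block predicted: tipped about case
E
```

```text
s1 [459.7 142.3]
s2 [466.7 201.9]
s3 [514.9 135.8]
s4 [521.9 195.8]
case_nr [454. 137.]
case_nl [462.9 210.4]
pk_nr [467.5 158.4]
pk_nl [471.1 185.6]
end_r [485.2 157.5]
end_l [488.4 182.1]
tape_b_far [469.7  91.7]
tape_b_mid [485.9  59.8]
tape_nr [424.3  51.2]
tape_nl [403.8  80.1]
tape_disc [432.7  84.3]
or_end [381.5 -20.3]
or_fer [498.7 -24.5]
or_mid [434.1 -19.8]
blue_nr [350.8 282.3]
blue_fr [633.2 269.2]
blue_x [500.  352.7]
bev_nr [520.7  68.5]
bev_nl [515.6  91.1]
```

```bash
python3 - <<'E'
from h import *
c=load('wrist')
print(w2px(c,[[.4773,.1713,.1735],[.4773,.1713,.1535],[.4868,.170,.059],[.4868,.165,.059]]).round(1))
plan((486,168.5,90,-.117),(486,168.5,64,-.117))
E
```

```text
[[311.1 344.1]
 [311.4 316.3]
 [312.4 256. ]
 [304.8 256.9]]
now [477.3 171.3 173.5] yaw -0.13 t 3.875 w 0.399 f [ 0.7  0.5 -0.5]
turn [ 0.     0.001 -0.013] shift [-8.9 -1.8 83.5] n 2 [-4.5 -0.9 41.7]
turn [0. 0. 0.] shift [ 0.  0. 26.] n 1 [ 0.  0. 26.]
```

>>> {"fn": "drive_tool", "kwargs": {
  "series": [-0.2, -5, -2, 40, 0, 0, -0.013, -0.2, -4, -1, 40, 0, 0, 0, -0.2, 0, 0, 15, 0, 0, 0, -0.2, 0, 0, 14, 0, 0, 0, -0.2, 0, 0, 0, 0, 0, 0, -1, 0, 0, 0, 0, 0, 0, -1, 0, 0, 0, 0, 0, 0, -1, 0, 0, 0, 0, 0, 0, -1, 0, 0, 0, 0, 0, 0],
  "force": 80
}}

```text
t: 5.0
eef_pos: [0.4855, 0.1676, 0.0649]
tool_rot: [0.0, 0.058, 0.998, 0.0]
contact_force: [-0.8, -0.1, 2.6]
gripper_width: 0.279
```

>>> {"fn": "drive_tool", "kwargs": {
  "series": [-1, 0, 0, -8, 0, 0, 0, -1, 0, 0, -15, 0, 0, 0, -1, 0, 0, -30, 0, 0, 0, -1, 0, 0, -35, 0, 0, 0, -1, 0, 0, -30, 0, 0, 0, -1, 0, 0, 0, 0, 0, 0, -1, 0, 0, 0, 0, 0, 0]
}}

```text
t: 5.88
eef_pos: [0.4844, 0.1671, 0.1819]
tool_rot: [-0.0, 0.058, 0.998, -0.0]
contact_force: [-0.2, -0.7, -2.1]
gripper_width: 0.276
```

```bash
python3 - <<'E'
from h import *
c=cam('scene'); d=cam('side')
p=w2px(c,[.486,.168,.15])[0].astype(int); print(p)
a=c['pixels'][max(p[1]-60,0):p[1]+60,p[0]-80:p[0]+80]
p=w2px(d,[.486,.168,.15])[0].astype(int); print(p)
b=d['pixels'][p[1]-60:p[1]+60,p[0]-80:p[0]+80]
cv2.imwrite('pics/l1.png',cv2.resize(np.hstack([a[:120],b[:120]]),None,fx=2.5,fy=2.5,interpolation=cv2.INTER_CUBIC))
plan((392,315.5,120,-.06),(392,315.5,120,-.06,-.58),(392,315.5,32,-.06,-.58))
E
```

```text
[372 195]
[305 239]
now [484.1 167.  181.1] yaw -0.117 t 5.975 w 0.278 f [ 0.2 -0.4 -1.6]
turn [-0.001 -0.002 -0.057] shift [100.9 142.7  61.1] n 4 [25.2 35.7 15.3]
turn [ 0.   -0.58  0.  ] shift [0. 0. 0.] n 1 [0. 0. 0.]
turn [0. 0. 0.] shift [48.2  0.  73.6] n 2 [24.1  0.  36.8]
```

View pics/l1.png

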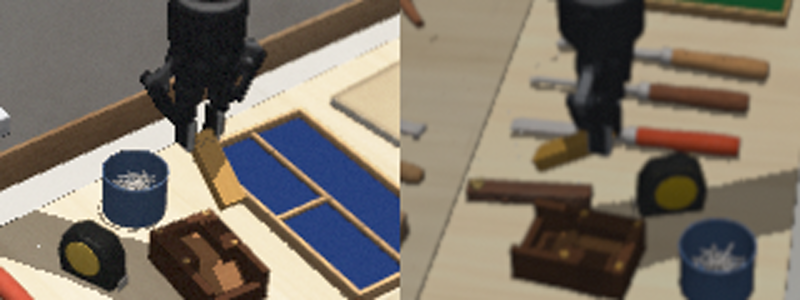

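>>> {"fn": "drive_tool", "kwargs": {
  "series": [-1, 20, 28.5, 8, 0, 0, -0.057, -1, 20, 28.5, 8, 0, 0, 0, -1, 20, 28.5, 8, 0, 0, 0, -1, 20, 28.5, 8, 0, 0, 0, -1, 20, 28.5, 8, 0, 0, 0, -1, 0, 0, 0, 0, -0.145, 0, -1, 0, 0, 0, 0, -0.145, 0, -1, 0, 0, 0, 0, -0.145, 0, -1, 0, 0, 0, 0, -0.145, 0, -1, 15, 0, 23, 0, 0, 0, -1, 15, 0, 23, 0, 0, 0, -1, 0, 0, 0, 0, 0, 0]
}}

```text
t: 7.48
eef_pos: [0.3923, 0.3124, 0.0841]
tool_rot: [0.253, 0.029, 0.967, -0.016]
contact_force: [-0.6, -0.2, -1.9]
gripper_width: 0.275
```

```bash
python3 - <<'E'
from h import *
c=cam('scene'); d=cam('side'); o=bot.get_obs(); P=o['eef_pos']
out=[]
for k in (c,d):
    p=w2px(k,P)[0].astype(int); print(p)
    out.append(k['pixels'][p[1]-60:p[1]+60,p[0]-80:p[0]+80])
cv2.imwrite('pics/l2.png',cv2.resize(np.hstack(out),None,fx=2.5,fy=2.5,interpolation=cv2.INTER_CUBIC))
plan((392,315.5,34,-.06,-.58))
E
```

```text
[390 178]
[335 310]
now [393.5 313.2  86. ] yaw -0.067 t 7.575 w 0.275 f [ 0.7 -0.5 -2.4]
turn [-0.014 -0.067  0.   ] shift [29.9  2.2 42.6] n 2 [14.9  1.1 21.3]
```

View pics/l2.png

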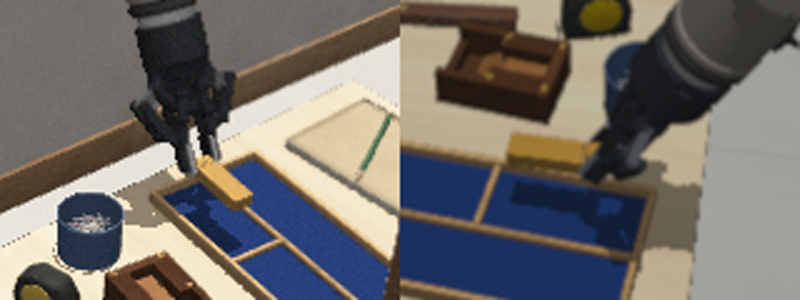

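>>> {"fn": "drive_tool", "kwargs": {
  "series": [-1, 10, 1, 14, 0, -0.04, 0, -1, 10, 1, 14, 0, 0, 0, -1, 8, 0, 10, 0, 0, 0, -1, 2, 0, 4, 0, 0, 0, -1, 0, 0, 0, 0, 0, 0]
}}

```text
t: 8.2
eef_pos: [0.3899, 0.3159, 0.0352]
tool_rot: [0.273, 0.031, 0.962, -0.013]
contact_force: [-0.8, 0.2, -3.2]
gripper_width: 0.276
```

```bash
python3 - <<'E'
from h import *
plan((392,315.5,34,-.06,-.58)); print(bot.get_obs()['q'])
c=cam('scene'); d=cam('side'); o=bot.get_obs(); P=o['eef_pos']
out=[]
for k in (c,d):
    p=w2px(k,P)[0].astype(int); out.append(k['pixels'][p[1]-40:p[1]+40,p[0]-53:p[0]+53])
cv2.imwrite('pics/l3.png',cv2.resize(np.hstack(out),None,fx=3.7,fy=3.7,interpolation=cv2.INTER_CUBIC))
E
```

```text
now [389.9 315.9  35.2] yaw -0.067 t 8.2 w 0.276 f [-0.8  0.2 -3.2]
turn [-0.011 -0.027 -0.002] shift [-1.1 -0.3  2.1] n 1 [-1.1 -0.3  2.1]
[-1.58545117  0.63942337  0.57719333  2.37916523  1.55780122  0.18384085
 -1.17095373]
```

View pics/l3.png

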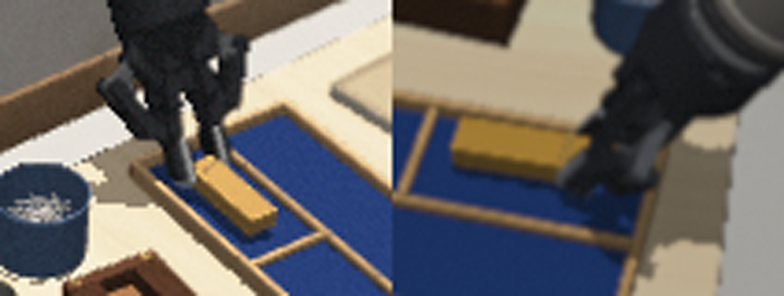

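>>> {"fn": "drive_tool", "kwargs": {
  "series": [-1, -3, 0, 5, 0, 0, 0, -1, 0, 0, 0, 0, 0, 0, -0.2, 0, 0, 0, 0, 0, 0, -0.2, 0, 0, 0, 0, 0, 0, -0.2, 0, 0, 0, 0, 0, 0]
}}

```text
t: 8.93
eef_pos: [0.3946, 0.3151, 0.032]
tool_rot: [0.273, 0.031, 0.962, -0.014]
contact_force: [-0.4, -0.5, -0.8]
gripper_width: 0.402
```

>>> {"fn": "drive_tool", "kwargs": {
  "series": [-0.2, -6, 0, -9, 0, 0, 0, -0.2, -16, 0, -25, 0, 0, 0, -0.2, -22, 0, -33, 0, 0, 0, -0.2, -22, 0, -33, 0, 0, 0, -0.2, 0, 0, 0, 0, 0.13, 0, -0.2, 0, 0, 0, 0, 0.14, 0, -0.2, 0, 0, 0, 0, 0.14, 0, -0.2, 0, 0, 0, 0, 0.14, 0, -0.2, 0, 0, 0, 0, 0, 0]
}}

```text
t: 10.05
eef_pos: [0.4023, 0.3122, 0.1434]
tool_rot: [0.033, 0.039, 0.999, -0.011]
contact_force: [0.2, 0.1, 0.3]
gripper_width: 0.4
```

```bash
python3 - <<'E'
from h import *
plan((437,70,150,.37),(437,70,60,.37),(588,77,150,.085)); print(bot.get_obs()['q'])
E
```

```text
now [402.3 312.2 143.4] yaw -0.079 t 10.05 w 0.4 f [0.2 0.1 0.3]
turn [-0.034  0.061 -0.448] shift [  55.2 -238.3   -6.6] n 5 [ 11.  -47.7  -1.3]
turn [0. 0. 0.] shift [ 0.  0. 90.] n 2 [ 0.  0. 45.]
turn [0.    0.    0.285] shift [-151.    -5.8  -90. ] n 4 [-37.8  -1.5 -22.5]
[-0.90444797  0.33498268  0.0996369   2.0786388   0.04813432  0.70275733
  0.64563577]
```

>>> {"fn": "drive_tool", "kwargs": {
  "series": [0.18, 0, 0, 0, -0.011, 0.02, -0.146, 0.18, 0, 0, 0, -0.011, 0.02, -0.146, 0.18, 0, 0, 0, -0.011, 0.02, -0.147, 0.18, 11, -48, -1, 0, 0, 0, 0.18, 11, -48, -1, 0, 0, 0, 0.18, 11, -48, -1, 0, 0, 0, 0.18, 10, -49, -1, 0, 0, 0, 0.18, 10, -49, -1, 0, 0, 0, 0.18, 0, 0, 0, 0, 0, 0, 0.18, 0, 0, 0, 0, 0, 0]
}}

```text
t: 11.3
eef_pos: [0.4361, 0.0697, 0.148]
tool_rot: [-0.0, -0.184, 0.983, -0.001]
contact_force: [1.0, 0.2, 0.3]
gripper_width: 0.589
```

```bash
python3 - <<'E'
from h import *
cam('wrist','w4.png'); plan((438,67,150,.36))
E
```

```text
now [436.2  70.3 148. ] yaw 0.37 t 11.35 w 0.586 f [-0.  -0.7  0.1]
turn [-0.001 -0.001  0.01 ] shift [-0.5 -3.7 -2. ] n 1 [-0.5 -3.7 -2. ]
```

View pics/w4.png

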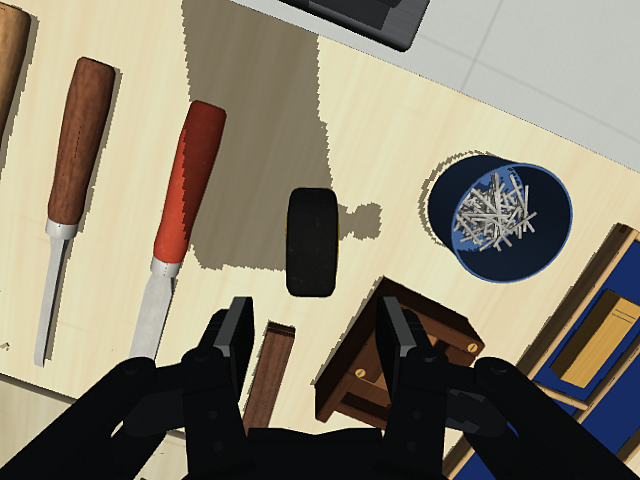

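The tape (287–337, 187–297) lies aligned with the jaws; jaw midline ≈317, tape ≈312. Block lies flat in the near bay (605,340).

```bash
python3 - <<'E'
from h import *
c=load('wrist')
for uv,z in [((312,190),.05),((312,297),.045),((287,240),.06),((337,240),.06)]: print(px2w(c,uv,z)[0].round(4)*1e3)
print(w2px(c,[[.4362,.0703,.148],[.4362,.0703,.128]]).round())
for n,uv,z in [('or_end',(210,103),12),('or_fer',(165,267),12),('br_end',(97,60),12),('br_fer',(61,230),12)]: print(n,px2w(c,uv,z/1e3)[0].round(4)*1e3)
plan((438,67,42,.36))
E
```

```text
[402.  56.  50.]
[468.   81.4  45. ]
[432.2  52.4  60. ]
[421.9  79.   60. ]
[[313. 343.]
 [313. 316.]]
or_end [379.8 -22.6  12. ]
or_fer [500.3 -21.2  12. ]
br_end [379.6 -98.5  12. ]
br_fer [ 500.6 -100.2   12. ]
now [436.2  70.3 148. ] yaw 0.37 t 11.35 w 0.586 f [-0.  -0.7  0.1]
turn [-0.001 -0.001  0.01 ] shift [ -0.5  -3.7 106. ] n 3 [-0.2 -1.2 35.3]
```

>>> {"fn": "drive_tool", "kwargs": {
  "series": [0.18, 0, -3, 40, 0, 0, 0, 0.18, 0, 0, 40, 0, 0, 0, 0.18, 0, 0, 26, 0, 0, 0, 0.18, 0, 0, 0, 0, 0, 0, -1, 0, 0, 0, 0, 0, 0, -1, 0, 0, 0, 0, 0, 0, -1, 0, 0, 0, 0, 0, 0, -1, 0, 0, -20, 0, 0, 0, -1, 0, 0, -40, 0, 0, 0, -1, 0, 0, -50, 0, 0, 0, -1, 0, 0, 0, 0, 0, 0],
  "force": 50
}}

```text
t: 12.72
eef_pos: [0.4405, 0.0664, 0.1557]
tool_rot: [0.004, -0.183, 0.983, 0.0]
contact_force: [0.9, 0.0, -2.1]
gripper_width: 0.33
```

```bash
python3 - <<'E'
from h import *
plan((572,307,150,-.06),(572,307,50,-.06))
E
```

```text
now [440.5  66.4 155.7] yaw 0.367 t 12.725 w 0.33 f [ 0.9  0.  -2.1]
turn [0.001 0.007 0.427] shift [-116.9  248.     5.7] n 6 [-19.5  41.3   1. ]
turn [0. 0. 0.] shift [  0.   0. 100.] n 2 [ 0.  0. 50.]
```

>>> {"fn": "drive_tool", "kwargs": {
  "series": [-1, 0, 0, 0, 0, 0.003, 0.142, -1, 0, 0, 0, 0, 0.004, 0.142, -1, 0, 0, 0, 0, 0, 0.143, -1, -20, 41, 0, 0, 0, 0, -1, -20, 41, 0, 0, 0, 0, -1, -20, 41, 0, 0, 0, 0, -1, -19, 41, 0, 0, 0, 0, -1, -19, 41, 0, 0, 0, 0, -1, -19, 41, 0, 0, 0, 0, -1, 0, 0, 30, 0, 0, 0, -1, 0, 0, 20, 0, 0, 0]
}}

```text
t: 14.1
eef_pos: [0.5676, 0.3038, 0.0978]
tool_rot: [-0.005, 0.029, 1.0, -0.002]
contact_force: [-0.3, -0.5, -1.6]
gripper_width: 0.328
```

>>> {"fn": "drive_tool", "kwargs": {
  "series": [-1, 0, 0, 25, 0, 0, 0, -1, 0, 0, 15, 0, 0, 0, -1, 0, 0, 7, 0, 0, 0, -1, 0, 0, 5, 0, 0, 0, -1, 0, 0, 0, 0, 0, 0, -1, 0, 0, 0, 0, 0, 0]
}}

```text
t: 14.85
eef_pos: [0.5693, 0.3046, 0.0496]
tool_rot: [-0.003, 0.03, 1.0, -0.001]
contact_force: [0.2, -0.1, 0.5]
gripper_width: 0.329
```

>>> {"fn": "drive_tool", "kwargs": {
  "series": [0, 0, 0, 0, 0, 0, 0, 0, 0, 0, 0, 0, 0, 0, 0, 0, 0, 0, 0, 0, 0, 0, 0, 0, -20, 0, 0, 0, 0, 0, 0, -40, 0, 0, 0, 0, 0, 0, -50, 0, 0, 0, 0, 0, 0, -10, 0, 0, 0, 0, 0, 0, 0, 0, 0, 0]
}}

```text
t: 15.85
eef_pos: [0.57, 0.3049, 0.1704]
tool_rot: [-0.003, 0.03, 1.0, -0.0]
contact_force: [-0.0, -0.6, -0.3]
gripper_width: 0.5
```

```bash
python3 - <<'E'
from h import *
c=cam('scene'); 
cv2.imwrite('pics/s5.png',cv2.resize(c['pixels'][150:290,230:480],None,fx=3.2,fy=3.2,interpolation=cv2.INTER_CUBIC))
plan((474,-22,120,0),(474,-22,27,0))
E
```

```text
now [569.2 304.5 168.8] yaw -0.059 t 15.9 w 0.498 f [-0.2  0.  -0.6]
turn [-0.002 -0.007 -0.059] shift [  95.2 -326.5   48.8] n 7 [ 13.6 -46.6   7. ]
turn [0. 0. 0.] shift [ 0.  0. 93.] n 2 [ 0.   0.  46.5]
```

View pics/s5.png

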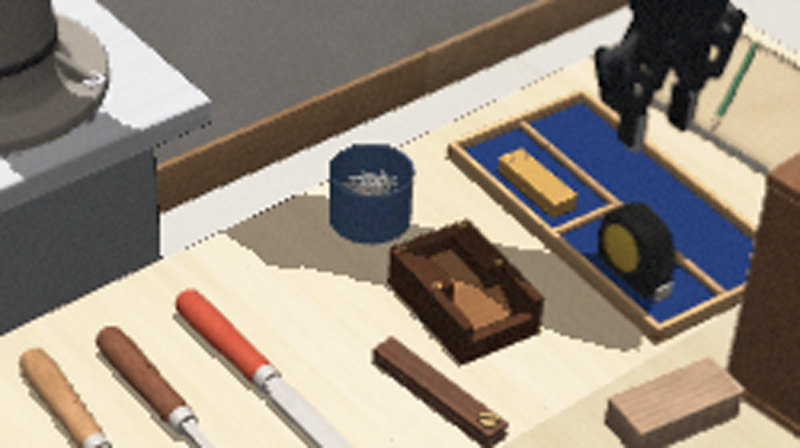

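Block and tape rest properly in their bays. Now the orange chisel.

>>> {"fn": "drive_tool", "kwargs": {
  "series": [0.06, 14, -46, 0, 0, -0.007, -0.059, 0.06, 14, -46, 0, 0, 0, 0, 0.06, 14, -46, 0, 0, 0, 0, 0.06, 14, -46, 0, 0, 0, 0, 0.06, 14, -47, 0, 0, 0, 0, 0.06, 14, -47, 0, 0, 0, 0, 0.06, 15, -46, 0, 0, 0, 0, 0.06, 0, 0, 35, 0, 0, 0, 0.06, 0, 0, 35, 0, 0, 0, 0.06, 0, 0, 0, 0, 0, 0, 0.06, 0, 0, 0, 0, 0, 0]
}}

```text
t: 17.27
eef_pos: [0.4677, -0.0186, 0.0999]
tool_rot: [-0.001, 0.0, 1.0, -0.001]
contact_force: [-0.3, -0.1, 0.9]
gripper_width: 0.529
```

```bash
python3 - <<'E'
from h import *
plan((470,-22,27,0))
E
```

```text
now [467.7 -18.6  99.9] yaw -0.0 t 17.275 w 0.529 f [-0.3 -0.1  0.9]
turn [-0.003 -0.001 -0.   ] shift [-2.3 -3.4 72.9] n 2 [-1.1 -1.7 36.5]
```

>>> {"fn": "drive_tool", "kwargs": {
  "series": [0.06, -2, -3, 35, 0, 0, 0, 0.06, 0, 0, 25, 0, 0, 0, 0.06, 0, 0, 12, 0, 0, 0, 0.06, 0, 0, 0, 0, 0, 0, -1, 0, 0, 0, 0, 0, 0, -1, 0, 0, 0, 0, 0, 0, -1, 0, 0, 0, 0, 0, 0, -1, 0, 0, -15, 0, 0, 0, -1, 0, 0, -40, 0, 0, 0, -1, 0, 0, -50, 0, 0, 0, -1, 0, 0, -50, 0, 0, 0, -1, 0, 0, 0, 0, 0, 0],
  "force": 70
}}

```text
t: 18.77
eef_pos: [0.4723, -0.0213, 0.1874]
tool_rot: [0.004, 0.0, 1.0, -0.0]
contact_force: [-0.2, -0.6, -1.6]
gripper_width: 0.249
```

```bash
python3 - <<'E'
from h import *
c=cam('wrist','w6.png')
plan((469,387,150,-.06),(469,387,36,-.06))
E
```

```text
now [470.8 -21.2 185.2] yaw -0.0 t 18.825 w 0.252 f [-0.9 -0.6 -1.6]
turn [-0.001  0.005  0.06 ] shift [ 26.3 407.4  35.2] n 9 [ 2.9 45.3  3.9]
turn [0. 0. 0.] shift [  0.   0. 114.] n 3 [ 0.  0. 38.]
```

View pics/w6.png

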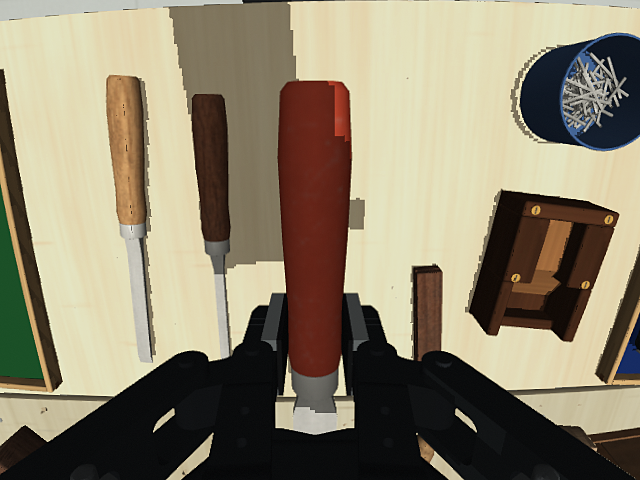

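```bash
python3 - <<'E'
from h import *
c=load('wrist'); 
for z in (.165,.175,.185): print(px2w(c,[(315,82),(315,375)],z).round(4)*1e3)
print('br',(px2w(c,[(208,97),(216,243)],.012)*1e3).round(), (px2w(c,[(427,268)],.016)*1e3).round())
E
```

```text
[[382.5 -20.  165. ]
 [504.2 -19.9 165. ]]
[[383.1 -20.  175. ]
 [496.2 -19.9 175. ]]
[[383.8 -20.  185. ]
 [488.2 -20.  185. ]]
br [[ 383.  -98.   12.]
 [ 496. -101.   12.]] [[516.  73.  16.]]
```

>>> {"fn": "drive_tool", "kwargs": {
  "series": [-1, 3, 45, 2, 0, 0.005, 0.06, -1, 3, 45, 4, 0, 0, 0, -1, 3, 45, 4, 0, 0, 0, -1, 3, 45, 4, 0, 0, 0, -1, 3, 45, 4, 0, 0, 0, -1, 3, 45, 4, 0, 0, 0, -1, 3, 45, 4, 0, 0, 0, -1, 3, 45, 4, 0, 0, 0, -1, 4, 47, 4, 0, 0, 0, -1, 0, 0, 30, 0, 0, 0, -1, 0, 0, 30, 0, 0, 0, -1, 0, 0, 0, 0, 0, 0]
}}

```text
t: 20.32
eef_pos: [0.4608, 0.3841, 0.0845]
tool_rot: [-0.005, 0.03, 1.0, -0.004]
contact_force: [-0.7, 0.5, -1.3]
gripper_width: 0.249
```

```bash
python3 - <<'E'
from h import *
c=cam('wrist','w7.png')
plan((468,386,35,-.06))
E
```

```text
now [462.1 385.1  86.4] yaw -0.06 t 20.375 w 0.253 f [-0.8 -0.4 -1.1]
turn [-0.006 -0.008 -0.   ] shift [-5.9  1.3 51.4] n 2 [-2.9  0.6 25.7]
```

View pics/w7.png

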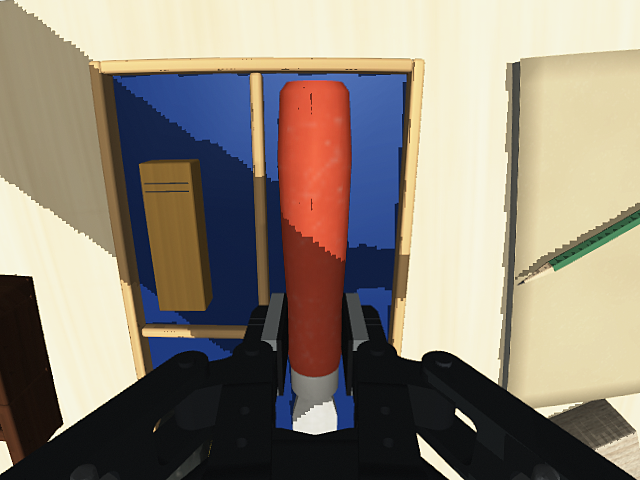

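```bash
python3 - <<'E'
from h import *
c=load('wrist'); 
print((px2w(c,[(268,300),(402,300),(262,75),(409,72),(256,68)],[.014,.017,.014,.017,.014])*1e3).round(1)); 
E
```

```text
[[477.5 358.   14. ]
 [480.2 431.3  17. ]
 [362.  366.1  14. ]
 [364.9 433.9  17. ]
 [358.7 363.6  14. ]]
```

>>> {"fn": "drive_tool", "kwargs": {
  "series": [-1, -6, 4, 15, 0, -0.008, 0, -1, 0, 0, 15, 0, 0, 0, -1, 0, 0, 10, 0, 0, 0, -1, 0, 0, 8, 0, 0, 0, -1, 0, 0, 3, 0, 0, 0, -1, 0, 0, 0, 0, 0, 0, -1, 0, 0, 0, 0, 0, 0]
}}

```text
t: 21.25
eef_pos: [0.4697, 0.39, 0.0372]
tool_rot: [0.002, 0.03, 1.0, -0.001]
contact_force: [-0.0, -0.8, -0.8]
gripper_width: 0.251
```

>>> {"fn": "drive_tool", "kwargs": {
  "series": [-1, 0, 0, 3, 0, 0, 0, -1, 0, 0, 0, 0, 0, 0, -0.25, 0, 0, 0, 0, 0, 0, -0.25, 0, 0, 0, 0, 0, 0, -0.25, 0, 0, 0, 0, 0, 0, -0.25, 0, 0, -25, 0, 0, 0, -0.25, 0, 0, -45, 0, 0, 0, -0.25, 0, 0, -50, 0, 0, 0, -0.25, 0, 0, -10, 0, 0, 0, -0.25, 0, 0, 0, 0, 0, 0]
}}

```text
t: 22.5
eef_pos: [0.4692, 0.3903, 0.1641]
tool_rot: [0.002, 0.03, 1.0, -0.001]
contact_force: [0.6, -0.8, -0.1]
gripper_width: 0.375
```

```bash
python3 - <<'E'
from h import *
plan((600,77,130,.085),(600,77,26,.085))
E
```

```text
now [469.2 390.3 164.1] yaw -0.06 t 22.5 w 0.375 f [ 0.6 -0.8 -0.1]
turn [-0.002  0.003 -0.145] shift [-103.7 -323.2   34.1] n 7 [-14.8 -46.2   4.9]
turn [0. 0. 0.] shift [  0.   0. 104.] n 3 [ 0.   0.  34.7]
```

>>> {"fn": "drive_tool", "kwargs": {
  "series": [-0.12, 0, 0, 0, 0, 0.003, -0.145, -0.12, -15, -46, 0, 0, 0, 0, -0.12, -15, -46, 0, 0, 0, 0, -0.12, -15, -46, 0, 0, 0, 0, -0.12, -15, -46, 0, 0, 0, 0, -0.12, -15, -46, 0, 0, 0, 0, -0.12, -15, -46, 0, 0, 0, 0, -0.12, -14, -45, 20, 0, 0, 0, -0.12, 0, 0, 30, 0, 0, 0, -0.12, 0, 0, 0, 0, 0, 0, -0.12, 0, 0, 0, 0, 0, 0]
}}

```text
t: 23.88
eef_pos: [0.5995, 0.0798, 0.1143]
tool_rot: [-0.001, -0.043, 0.999, -0.001]
contact_force: [0.6, -0.4, 0.3]
gripper_width: 0.44
```

```bash
python3 - <<'E'
from h import *
c=cam('wrist','w8.png')
plan((600,79.5,26,.08))
E
```

```text
now [599.9  80.  115. ] yaw 0.086 t 23.925 w 0.44 f [0.  0.5 0.6]
turn [-0.002 -0.     0.006] shift [-0.  -0.5 89. ] n 2 [-0.  -0.3 44.5]
```

View pics/w8.png

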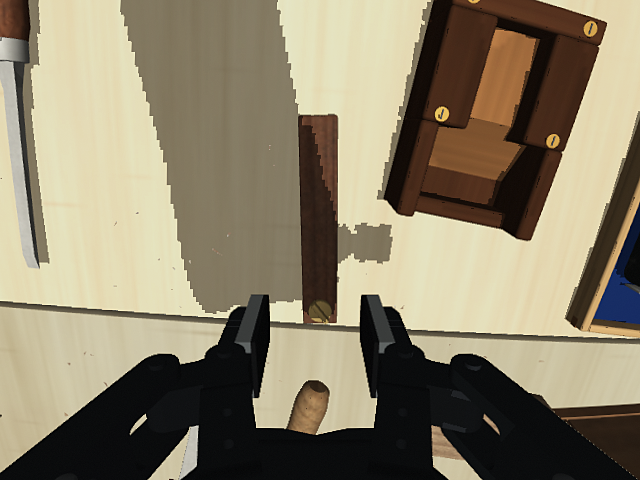

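```bash
python3 - <<'E'
from h import *
c=load('wrist'); 
print((px2w(c,[(318,115),(320,322)],.016)*1e3).round(1), w2px(c,[[.6,.08,.095],[.6,.08,.016]]))
E
```

```text
[[520.9  75.9  16. ]
 [648.1  88.6  16. ]] [[312.02013809 317.72701213]
 [313.0845351  251.40620388]]
```

>>> {"fn": "drive_tool", "kwargs": {
  "series": [-0.12, 0, 2, 40, 0, 0, 0, -0.12, 0, 0, 30, 0, 0, 0, -0.12, 0, 0, 19, 0, 0, 0, -0.12, 0, 0, 0, 0, 0, 0, -1, 0, 0, 0, 0, 0, 0, -1, 0, 0, 0, 0, 0, 0, -1, 0, 0, 0, 0, 0, 0, -1, 0, 0, -20, 0, 0, 0, -1, 0, 0, -40, 0, 0, 0, -1, 0, 0, -50, 0, 0, 0, -1, 0, 0, -20, 0, 0, 0, -1, 0, 0, 0, 0, 0, 0]
}}

```text
t: 25.42
eef_pos: [0.6009, 0.0811, 0.1584]
tool_rot: [0.002, -0.042, 0.999, -0.001]
contact_force: [-0.4, 1.7, -1.9]
gripper_width: 0.23
```

```bash
python3 - <<'E'
from h import *
plan((516,-392,150,-.05),(516,-392,36,-.05))
E
```

```text
now [600.9  81.1 158.4] yaw 0.084 t 25.425 w 0.23 f [-0.4  1.7 -1.9]
turn [-0.002  0.004  0.134] shift [  61.2 -476.8    8.4] n 10 [  6.1 -47.7   0.8]
turn [0. 0. 0.] shift [  0.   0. 114.] n 3 [ 0.  0. 38.]
```

>>> {"fn": "drive_tool", "kwargs": {
  "series": [-1, 0, 0, 0, 0, 0.004, 0.134, -1, 6, -48, 0, 0, 0, 0, -1, 6, -48, 0, 0, 0, 0, -1, 6, -48, 0, 0, 0, 0, -1, 6, -48, 0, 0, 0, 0, -1, 6, -48, 0, 0, 0, 0, -1, 6, -47, 0, 0, 0, 0, -1, 6, -47, 0, 0, 0, 0, -1, 6, -47, 0, 0, 0, 0, -1, 6, -47, 0, 0, 0, 0, -1, 6, -47, 0, 0, 0, 0, -1, 0, 0, 0, 0, 0, 0]
}}

```text
t: 26.92
eef_pos: [0.5128, -0.3954, 0.1562]
tool_rot: [-0.004, 0.028, 1.0, -0.003]
contact_force: [0.2, 0.8, -0.8]
gripper_width: 0.227
```

>>> {"fn": "drive_tool", "kwargs": {
  "series": [-1, 0, 0, 10, 0, 0, 0, -1, 0, 0, 0, 0, 0, 0, -1, 0, 0, 0, 0, 0, 0]
}}

```text
t: 27.3
eef_pos: [0.5168, -0.389, 0.1469]
tool_rot: [-0.002, 0.024, 1.0, -0.001]
contact_force: [0.9, -0.5, -1.0]
gripper_width: 0.232
```

```bash
python3 - <<'E'
from h import *
c=cam('wrist','w9.png')
plan((516,-392,36,-.05))
E
```

```text
now [ 516.8 -389.4  147.2] yaw -0.048 t 27.35 w 0.233 f [-0.1  0.3 -1.7]
turn [-0.003 -0.004  0.002] shift [  0.7  -2.6 111.2] n 3 [ 0.2 -0.9 37.1]
```

View pics/w9.png

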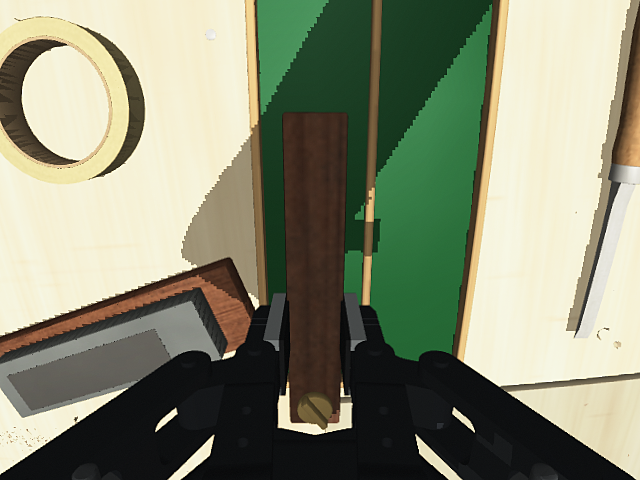

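Bevel held straight. Tray edges visible: right rim inner edge (264,200), divider (368–375,200), left rim inner (483,200).

```bash
python3 - <<'E'
from h import *
c=load('wrist'); 
print((px2w(c,[(263,200),(367,200),(375,200),(483,200),(269,285),(364,285),(371,285),(470,285),(259,60),(495,60)],[.017,.014,.014,.017]*2+[.017,.017])*1e3).round(1)); 
E
```

```text
[[ 490.5 -421.1   17. ]
 [ 494.4 -351.6   14. ]
 [ 494.6 -346.3   14. ]
 [ 497.1 -273.7   17. ]
 [ 552.4 -422.3   17. ]
 [ 557.  -354.1   14. ]
 [ 557.2 -349.    14. ]
 [ 559.5 -277.7   17. ]
 [ 404.1 -416.4   17. ]
 [ 409.4 -272.4   17. ]]
```

>>> {"fn": "drive_tool", "kwargs": {
  "series": [-1, 0, 0, 35, 0, 0, 0, -1, 0, 0, 35, 0, 0, 0, -1, 0, 0, 22, 0, 0, 0, -1, 0, 0, 12, 0, 0, 0, -1, 0, 0, 7, 0, 0, 0, -1, 0, 0, 0, 0, 0, 0, -1, 0, 0, 0, 0, 0, 0]
}}

```text
t: 28.22
eef_pos: [0.5164, -0.3912, 0.0373]
tool_rot: [-0.001, 0.025, 1.0, -0.002]
contact_force: [0.1, -0.0, -1.7]
gripper_width: 0.227
```

>>> {"fn": "drive_tool", "kwargs": {
  "series": [-1, 0, 1, 3, 0, 0, 0, -1, 0, 0, 1, 0, 0, 0, -1, 0, 0, 0, 0, 0, 0, -0.2, 0, 0, 0, 0, 0, 0, -0.2, 0, 0, 0, 0, 0, 0, -0.2, 0, 0, 0, 0, 0, 0, -0.2, 0, 0, -25, 0, 0, 0, -0.2, 0, 0, -45, 0, 0, 0, -0.2, 0, 0, -45, 0, 0, 0, -0.2, 0, 0, 0, 0, 0, 0]
}}

```text
t: 29.48
eef_pos: [0.5184, -0.3912, 0.1515]
tool_rot: [0.001, 0.025, 1.0, -0.003]
contact_force: [0.3, -0.3, 0.0]
gripper_width: 0.398
```

```bash
python3 - <<'E'
from h import *
plan((471,-101,120,-.02),(471,-101,27,-.02))
E
```

```text
now [ 518.4 -391.2  151.5] yaw -0.05 t 29.475 w 0.398 f [ 0.3 -0.3  0. ]
turn [-0.007  0.003 -0.03 ] shift [ 53.2 289.2  31.5] n 6 [ 8.9 48.2  5.2]
turn [0. 0. 0.] shift [ 0.  0. 93.] n 2 [ 0.   0.  46.5]
```

>>> {"fn": "drive_tool", "kwargs": {
  "series": [0, 9, 48, 0, -0.007, 0.003, -0.03, 0, 9, 48, 0, 0, 0, 0, 0, 9, 48, 0, 0, 0, 0, 0, 9, 48, 0, 0, 0, 0, 0, 9, 48, 0, 0, 0, 0, 0, 8, 48, 0, 0, 0, 0, 0, 0, 0, 35, 0, 0, 0, 0, 0, 0, 30, 0, 0, 0, 0, 0, 0, 0, 0, 0, 0, 0, 0, 0, 0, 0, 0, 0]
}}

```text
t: 30.72
eef_pos: [0.4702, -0.1003, 0.0839]
tool_rot: [-0.003, 0.01, 1.0, 0.002]
contact_force: [0.0, -0.1, 0.2]
gripper_width: 0.5
```

```bash
python3 - <<'E'
from h import *
c=cam('wrist','w10.png')
plan((471,-101.5,27,-.02))
# automatic: handle row profile, dark/red-brown vs pale wood
im=c['pixels'].astype(int)
for v in (60,100,140,180,220): 
    r=im[v]; m=(r.sum(1)<300)&(r[:,2]>r[:,0]+12); u=np.where(m&(np.arange(640)>200)&(np.arange(640)<430))[0]
    if len(u): print(v,u.min(),np.median(u),u.max(),len(u),(px2w(c,[(np.median(u),v)],.012)*1e3).round(1))
E
```

```text
now [ 470.5 -100.3   84.3] yaw -0.02 t 30.775 w 0.503 f [-0.3 -0.3 -0. ]
turn [ 0.004 -0.006  0.   ] shift [-0.5 -1.1 57.3] n 2 [-0.2 -0.6 28.7]
60 201 267.0 329 125 [[ 365.8 -118.8   12. ]]
100 201 269.5 336 130 [[ 383.7 -118.5   12. ]]
140 201 274.5 338 126 [[ 402.4 -117.    12. ]]
180 201 276.0 340 123 [[ 422.1 -117.2   12. ]]
220 201 277.0 341 123 [[ 442.9 -117.7   12. ]]
```

>>> {"fn": "drive_tool", "kwargs": {
  "series": [0, 0, -3, 30, 0, 0, 0, 0, 0, 0, 18, 0, 0, 0, 0, 0, 0, 9, 0, 0, 0, 0, 0, 0, 0, 0, 0, 0, -1, 0, 0, 0, 0, 0, 0, -1, 0, 0, 0, 0, 0, 0, -1, 0, 0, 0, 0, 0, 0, -1, 0, 0, -15, 0, 0, 0, -1, 0, 0, -40, 0, 0, 0, -1, 0, 0, -50, 0, 0, 0, -1, 0, 0, -20, 0, 0, 0, -1, 0, 0, 0, 0, 0, 0]
}}

```text
t: 32.28
eef_pos: [0.4714, -0.1034, 0.1537]
tool_rot: [-0.001, 0.01, 1.0, 0.002]
contact_force: [-0.0, -0.1, -1.8]
gripper_width: 0.25
```

```bash
python3 - <<'E'
from h import *
plan((466,-311,150,-.05),(466,-311,34,-.05))
c=cam('wrist','w11.png')
im=c['pixels'].astype(int); print([(v,im[v,316].tolist()) for v in range(40,130,6)])
print((px2w(c,[(316,v) for v in (70,80,90,100)],.15)*1e3).round())
E
```

```text
now [ 471.4 -103.4  153.7] yaw -0.019 t 32.275 w 0.25 f [-0.  -0.1 -1.8]
turn [ 0.004 -0.003  0.031] shift [  -4.9 -207.6    3.7] n 5 [ -1.  -41.5   0.7]
turn [0. 0. 0.] shift [  0.   0. 116.] n 3 [ 0.   0.  38.7]
[(40, [82, 103, 113]), (46, [81, 103, 112]), (52, [81, 102, 112]), (58, [82, 104, 114]), (64, [81, 103, 112]), (70, [81, 103, 112]), (76, [82, 103, 112]), (82, [19, 29, 51]), (88, [22, 34, 56]), (94, [21, 33, 54]), (100, [24, 36, 59]), (106, [24, 37, 59]), (112, [24, 34, 57]), (118, [23, 33, 56]), (124, [24, 34, 55])]
[[ 379. -100.  150.]
 [ 382. -100.  150.]
 [ 385. -100.  150.]
 [ 388. -100.  150.]]
```

>>> {"fn": "drive_tool", "kwargs": {
  "series": [-1, 0, 0, 0, 0.004, -0.003, 0.031, -1, -1, -42, 0, 0, 0, 0, -1, -2, -42, 0, 0, 0, 0, -1, -1, -42, 0, 0, 0, 0, -1, -2, -41, 0, 0, 0, 0, -1, -1, -41, 0, 0, 0, 0, -1, 0, 0, 30, 0, 0, 0, -1, 0, 0, 35, 0, 0, 0, -1, 0, 0, 20, 0, 0, 0, -1, 0, 0, 0, 0, 0, 0, -1, 0, 0, 0, 0, 0, 0]
}}

```text
t: 33.7
eef_pos: [0.4666, -0.3115, 0.0665]
tool_rot: [-0.002, 0.025, 1.0, -0.0]
contact_force: [0.4, -0.4, -0.8]
gripper_width: 0.25
```

```bash
python3 - <<'E'
from h import *
plan((468,-311.5,35,-.05))
E
```

```text
now [ 466.6 -311.5   66.5] yaw -0.051 t 33.7 w 0.25 f [ 0.4 -0.4 -0.8]
turn [-0.    -0.005 -0.001] shift [-1.4  0.  31.5] n 1 [-1.4  0.  31.5]
```

>>> {"fn": "drive_tool", "kwargs": {
  "series": [-1, -1, 0, 14, 0, 0, 0, -1, 0, 0, 12, 0, 0, 0, -1, 0, 0, 7, 0, 0, 0, -1, 0, 0, 0, 0, 0, 0, -1, 0, 0, 0, 0, 0, 0, -0.25, 0, 0, 0, 0, 0, 0, -0.25, 0, 0, 0, 0, 0, 0, -0.25, 0, 0, 0, 0, 0, 0, -0.25, 0, 0, -25, 0, 0, 0, -0.25, 0, 0, -45, 0, 0, 0, -0.25, 0, 0, -50, 0, 0, 0, -0.25, 0, 0, -40, 0, 0, 0]
}}

```text
t: 35.2
eef_pos: [0.4682, -0.3117, 0.1954]
tool_rot: [-0.001, 0.025, 1.0, -0.0]
contact_force: [1.3, -0.1, -0.3]
gripper_width: 0.373
```

>>> {"fn": "drive_tool", "kwargs": {
  "series": [-0.25, 0, 45, -20, 0, 0, 0, -0.25, 0, 50, -20, 0, 0, 0, -0.25, 0, 50, -20, 0, 0, 0, -0.25, 0, 50, -20, 0, 0, 0, -0.25, 0, 50, 0, 0, 0, 0, -0.25, 0, 50, 0, 0, 0, 0, -0.25, 0, 0, 0, 0, 0, 0, -0.25, 0, 0, 0, 0, 0, 0]
}}

```text
t: 36.2
eef_pos: [0.4831, -0.0175, 0.2734]
tool_rot: [-0.002, 0.025, 1.0, -0.0]
contact_force: [0.7, 0.4, -0.6]
gripper_width: 0.373
```

```bash
python3 - <<'E'
from h import *
c=cam('scene'); 
cv2.imwrite('pics/s12.png',cv2.resize(c['pixels'][150:390,140:480],(799,564),interpolation=cv2.INTER_CUBIC))
plan()
E
```

```text
now [483.1 -18.1 273.4] yaw -0.052 t 36.25 w 0.377 f [-0.1 -0.6 -0.2]
```

View pics/s12.png

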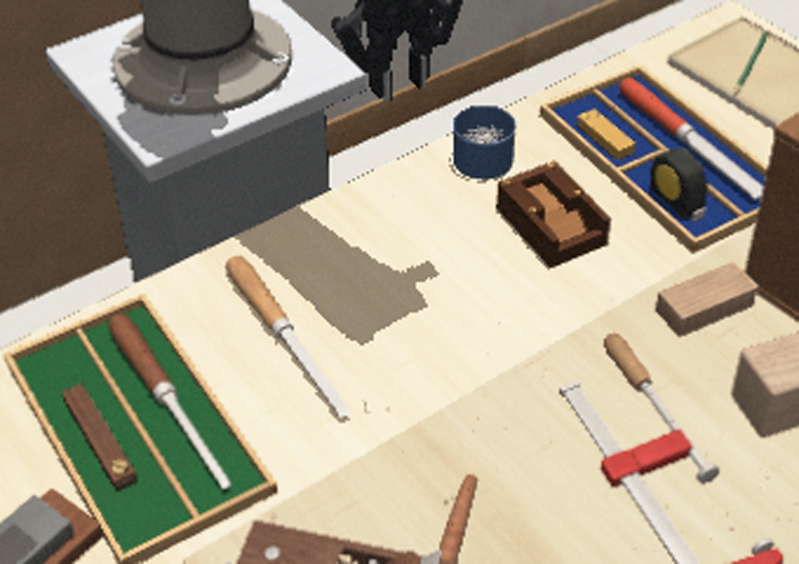

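Everything lies in its bay; the pale chisel (255,290–345,415) and tin (484,140) are unmoved. One numeric check of the lengthwise centring before handing in.

```bash
python3 - <<'E'
from h import *
c=load('scene'); b=lambda x,y:(140+(x+.5)/2.35-.5,150+(y+.5)/2.35-.5)
def loc(uv,z,C,a):
    d=px2w(c,b(*uv),z)[0,:2]*1e3-C; return np.round([[np.cos(a),np.sin(a)],[-np.sin(a),np.cos(a)]]@d,1)
g=np.array([502.5,-354]);h=np.array([505,343.5])
for n,e,t,C,a in [('brown',(121,320),(227,487),g,-.05),('orange',(629,86),(760,198),h,-.065)]:
    e=loc(e,.018,C,a);t=loc(t,.009,C,a);print(n,e,t,(e+t)/2,np.linalg.norm(e-t))
print('bevel',loc((98,440),.022,g,-.05)); print('block',loc((606,133),.022,h,-.065),'tape disc',loc((668,180),.037,h,-.065))
E
```

```text
brown [-126.1   41.9] [117.8  41.1] [-4.15 41.5 ] 243.90131200959127
orange [-122.5   42.7] [118.1  45.8] [-2.2  44.25] 240.61997007729846
bevel [ 11.6 -41.2]
block [-59.1 -43.1] tape disc [ 60.3 -48. ]
```

```bash
python3 -c "
from station import bot
print(bot.hand_in())"
```

```text
the job is handed in; nothing more can be done
None
```

I made up both kits and handed the job in at about 36 s on the robot's clock; the hand-in gives no verdict. I pressed the brass block so that it tipped up in its case, lifted it by its raised end and laid it flat in the near bay. The tape, orange chisel, bevel and brown chisel each went into their bays.

My last check was on the final scene picture, with these centres in each tray's frame:

| Thing | x (mm) | y (mm) |
|---|---|---|
| Brown chisel | -4 | +41 |
| Orange chisel | -2 | +44 |
| Bevel | about +12 | -41 |
| Block | about -59 | -43 |
| Tape, from its side disc | about +60 | about -33 |

- **Limits:** all of these are inside the limits. I judged the flat and upright attitudes by eye only.
- **Left in place:** the pale chisel and the tin show no visible movement, and the arm was clear of everything.
- **Disagreement:** the scene and wrist cameras differed by 5 to 10 mm in y on the left side, so I placed things between the two readings.
- **Block's level:** the tilt while laying the block stopped about 0.03 rad short because the arm was near joint limits. The block still looked flat afterwards.

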